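# Sound the fish's mortise, bring the fin that fits

## Task

Feel how deep the blind mortise in the back of the fish in the vise is: take the depth rod from the tool block, lower it gently to the bottom of the mortise, then stand it back in its hole in the block. Of the three red fins, bring the one whose tenon suits that depth (the longest tenon that still goes all the way in) wholly into the batten-edged bay behind them, tenon included: its lacquer is still soft, so slide it flat along the bench without picking it up. Leave the other two fins, the bell, the scraper and the marking gauge where they are.

Things in the scene. Friction and masses are not known exactly. Their poses are not given: they have to be found in the camera images.
- mortise (a point): centre of the mouth of the blind square mortise, 14 x 14 mm, cut straight down into the flat back of the fish, 130 mm above the bench. y along the fish, z up, out of the mortise. Its depth is hidden and differs each time: 2 to 6 mm more than the tenon of one of the three fins, so 18 to 22, 29 to 33 or 40 to 44 mm. The floor is flat and hard
- vise: blue steel vise, fixed, origin on the bench under the mortise; it grips a pale wooden fish body (180 mm along y, 42 mm thick, top at 130 mm). Jaws 70 mm along y, reaching 52 mm either side in x, tops at 98 mm; anvil to x = 78 mm; screw and tommy bar to x = -115 mm, up to 92 mm high
- rod: depth rod, 60 g, standing in the tool block. Origin: underside of its brass collar, z up. Below it a steel rod, 6 mm in diameter, 82 mm long, a black ring every 10 mm from the tip. Above: collar 22 mm in diameter, z 0 to 10 mm, then a round bamboo handle to hold, 18 mm in diameter, z 10 to 60 mm (rounded off to 70). In the block the collar rests on the block's top
- rod_tip (a point): tip of the depth rod, 82 mm below the rod's origin, z along the rod towards the handle
- rod_hole (a point): centre of the mouth of the rod's hole, 12 mm in diameter, right through the fixed dark wooden tool block, 90 mm above the bench; z up. From here the block reaches 28 mm either way in x and from y = -30 to 100 mm; two fixed gouge handles stand in it at x 10, y 65 and x -12, y 85 mm, tops 47 mm above the block
- fin_short: red-lacquered dorsal fin lying flat, 12 mm thick, 40 g, loose. Origin: underside, middle of the root edge. +x runs from the root to the blade tip (62 mm, raked over to y = -41), y along the root (76 mm wide, its first 8 mm of x bare pale wood), z up. A bare tenon, 12 mm wide and 12 mm thick, stands out from mid-root along -x, 16 mm long: the shortest of the three
- fin_short_end (a point): middle of the end of the short fin's tenon, on the underside, 16 mm from the fin's origin
- fin_middle: red-lacquered dorsal fin lying flat, 12 mm thick, 40 g, loose. Origin: underside, middle of the root edge. +x runs from the root to the blade tip (62 mm, raked over to y = -41), y along the root (76 mm wide, its first 8 mm of x bare pale wood), z up. A bare tenon, 12 mm wide and 12 mm thick, stands out from mid-root along -x, 27 mm long: the middle of the three
- fin_middle_end (a point): middle of the end of the middle fin's tenon, on the underside, 27 mm from the fin's origin
- fin_long: red-lacquered dorsal fin lying flat, 12 mm thick, 40 g, loose. Origin: underside, middle of the root edge. +x runs from the root to the blade tip (62 mm, raked over to y = -41), y along the root (76 mm wide, its first 8 mm of x bare pale wood), z up. A bare tenon, 12 mm wide and 12 mm thick, stands out from mid-root along -x, 38 mm long: the longest of the three
- fin_long_end (a point): middle of the end of the long fin's tenon, on the underside, 38 mm from the fin's origin
- bay: fitting-out bay, fixed: brown paper flat on the bench with bamboo battens, 18 mm wide and 15 mm high, along its far side and both ends; open in front, level with the bench. Origin: middle of the open front edge, on the bench; +x goes in. Inside 130 mm deep (x) and 370 mm wide (y -185 to 185). The fins lie in a row before it, tips towards it, about 120 mm apart
- bell: small brass bell, 44 mm in diameter, 45 mm high, loose, leave alone; origin at the centre of its underside
- scraper: scraper with a dark horn handle, 180 mm long, 38 mm wide, 17 mm high, loose, leave alone; origin on the bench at the blade end of the handle, blade along +x (74 mm), handle along -x (105 mm)
- gauge: dark walnut marking gauge, beam 190 mm long along x, fence 62 mm wide (y) and 50 mm high, loose, leave alone; origin at the centre of its underside
Mind the look-alikes: they are no part of the job. What is shaped like the fin_long but blue or yellow is not meant.

How it is judged (in metres and radians):
On the way:
1. the depth rod touches the bottom of the mortise (((horizontal distance between floor_short_c0 and mortise below 0.006 m and contact force between floor_short_c0 and rod above 0.8 N) or (horizontal distance between floor_middle_c0 and mortise below 0.006 m and contact force between floor_middle_c0 and rod above 0.8 N) or (horizontal distance between floor_long_c0 and mortise below 0.006 m and contact force between floor_long_c0 and rod above 0.8 N))), for 0.1 s.
At the end, for the whole second after the job is handed in: The fin with the longest tenon that fully enters the mortise lies flat and still wholly inside the bay (its tenon may stick out of the front by 3 mm); the rod stands still in its hole in the block, upright within 7 degrees, collar on the top within 4 mm (((horizontal distance between floor_short_c0 and mortise below 0.006 m and (x of fin_short_end in the frame of bay between -0.003 and 0.13 m and y of fin_short_end in the frame of bay between -0.185 and 0.185 m and x of fin_short in the frame of bay between 0 and 0.13 m and height (world z) of fin_short below 0.006 m and angle between fin_short's own z axis and vertical below 0.1 rad and linear speed of fin_short below 0.01 m/s)) or (horizontal distance between floor_middle_c0 and mortise below 0.006 m and (x of fin_middle_end in the frame of bay between -0.003 and 0.13 m and y of fin_middle_end in the frame of bay between -0.185 and 0.185 m and x of fin_middle in the frame of bay between 0 and 0.13 m and height (world z) of fin_middle below 0.006 m and angle between fin_middle's own z axis and vertical below 0.1 rad and linear speed of fin_middle below 0.01 m/s)) or (horizontal distance between floor_long_c0 and mortise below 0.006 m and (x of fin_long_end in the frame of bay between -0.003 and 0.13 m and y of fin_long_end in the frame of bay between -0.185 and 0.185 m and x of fin_long in the frame of bay between 0 and 0.13 m and height (world z) of fin_long below 0.006 m and angle between fin_long's own z axis and vertical below 0.1 rad and linear speed of fin_long below 0.01 m/s))) and horizontal distance between rod and rod_hole below 0.008 m and z of rod in the frame of rod_hole between -0.004 and 0.004 m and angle between rod's own z axis and vertical below 0.12 rad and linear speed of rod below 0.02 m/s); the robot touches nothing.
It fails at once if the rod is pressed into the fish with more than 40 N (contact force between rod and vise above 40 N or contact force between rod and floor_short_c0 above 40 N or contact force between rod and floor_middle_c0 above 40 N or contact force between rod and floor_long_c0 above 40 N).
It fails at once if a fin is picked up off the bench (15 mm or more) (height (world z) of any of fin_short, fin_middle, fin_long above 0.015 m).
It fails at once if a fin that does not suit the mortise is moved more than 30 mm ((horizontal distance between floor_short_c0 and mortise below 0.006 m and distance of any of fin_middle, fin_long from where it was at the start of the episode above 0.03 m) or (horizontal distance between floor_middle_c0 and mortise below 0.006 m and distance of any of fin_short, fin_long from where it was at the start of the episode above 0.03 m) or (horizontal distance between floor_long_c0 and mortise below 0.006 m and distance of any of fin_short, fin_middle from where it was at the start of the episode above 0.03 m)).
It fails at once if the bell, the scraper or the marking gauge is moved more than 30 mm (distance of any of bell, scraper, gauge from where it was at the start of the episode above 0.03 m).
It also fails if it takes over 59 s, if anything falls off the work surface, if the arm or the gripper's body presses on something with over 40 N, if the wrist force passes 120 N, or if a joint passes its speed limit or range.

## Robot

A 7-joint arm with a two-finger parallel gripper is mounted at the origin on the work surface. World frame = base frame: x ahead of the robot, y to its left, z up, the work surface at z = 0. Lengths are in mm, angles in rad, forces in N, time in s.
With the tool pointing down it reaches from about 400 to 875 mm from the base axis. Payload 19.3 kg.
Tool frame: the origin (TCP) lies at the very end of the fingers, on their centre line; the grasp point (between the pads) lies 19 mm behind it (grip_point_offset is the z of the grasp point in the tool frame, in mm); z points along the fingers, y is the line along which they close (so a half turn about z gives the same grasp; the last joint's range is limited). The gripper opens to 85 mm and grips with 20 to 120 N. Pads are 22 mm wide; open, the fingers measure 114 mm over their backs; the gripper's body (76 mm by 85 mm) begins 54 mm behind the grasp point. The pads swing forward as they close: fully open they stand 13 mm farther back than shut.
Start: joints at [1.234, 0.521, -0.036, 1.599, 0.021, 1.021, -0.113], TCP at [164.751, -602.886, 231.291] pointing down, gripper open.
Joint ranges: [-2.91, 2.91], [-0.3, 2.13], [-1.5, 1.42], [0.17, 2.43], [-1.26, 4.41], [0.16, 1.93], [-2.52, 2.52]. Speed limits (rad/s): [1.89, 1.89, 2.39, 2.39, 3.01, 3.01, 3.01].

## Interface

Orientations are given as a 3x3 rotation matrix whose columns are the frame's x, y, z axes.
In Python, from workcell import movep, movel, goto_joints, open_gripper, clamp, wait, inverse_kinematics, read_state, camera, PlanningError, finish_job, grip_point_offset gives the robot as it stands. Calls block until the motion is done:
- movep(position, orientation): joint-space move of the TCP to a pose.
- movel(position, frame=None, max_speed=150, guard=None): straight line of the TCP; frame=None keeps the orientation; max_speed is the mean speed in mm/s. With guard (N) it stops when the force on the tool has changed by that much, and returns True; else False.
- goto_joints(angles): joint-space move.
- open_gripper() and clamp(): open the fingers fully, or close them until they stop; the grip force is fixed at half the most.
- wait(seconds).
- inverse_kinematics(position, orientation): joint angles nearest the present ones, or None.
- read_state(): the state.
- camera(name): name is "scene" or "side" or "wrist"; returns a dict with "image" (480x640x3 uint8, blue, green, red), "range_z" (480x640 float32, mm along the optical axis (not along the pixel's ray), 0 where there is no reading), "fx", "fy", "cx", "cy" (pixels), "cam_to_world" (4x4, takes a point from camera to world coordinates). Camera axes: x right, y up, looking along -z (the intrinsics and any distortion apply to the point x, -y, -z); pixel columns grow to the right and rows downward; lengths in mm; the calibration is good to about 2 mm. A picture is of the moment at which its call begins.
A pose or a line that the arm cannot do raises PlanningError and nothing moves.
- finish_job(): hands the job in; it is judged then, once.
The state is a dict: "time": time; "qpos": joint angles; "qvel": joint speeds; "joint_efforts": joint torques, N m; "eef_pos": TCP position; "tool_rot": TCP orientation; "ft_force": force on the tool from outside, world axes, zero at the start; "torque": the same for the moment, N m; "finger_gap": finger opening in mm; "gripper_force": force on a finger pad.
Only numpy, scipy, OpenCV 4.12 (cv2) and the standard library are available. Lean on these libraries where they do the work, as an engineer would, in place of code of your own. Each camera call takes 0.05 s, during which the arm holds its last target. There are 200 camera calls.

## Working session

There is one attempt and no reset: what is moved stays moved. The work goes in short steps, each a Python script; the robot and the scene stay as the last script left them, time stands still between calls to the robot, and variables do not carry over. Pictures are saved under pics/ and viewed, at most 10 in all, crops included, and the job is handed in when it is done.

```bash
mkdir -p pics; cat > h.py <<'E'
import numpy as np, cv2, pickle
from workcell import *
def snap(n,tag):
    c=camera(n); cv2.imwrite(f'pics/{tag}.png',c['image']); pickle.dump(c,open(f'{tag}.pkl','wb')); return c
def load(tag): return pickle.load(open(f'{tag}.pkl','rb'))
def px(c,u,v,z=None):
    "pixel -> world; z: intersect the plane at that height, else use range"
    d=np.array([(u-c['cx'])/c['fx'],-(v-c['cy'])/c['fy'],-1.]); T=np.array(c['cam_to_world'])
    if z is None: return T[:3,:3]@(d*c['range_z'][int(v),int(u)])+T[:3,3]
    w=T[:3,:3]@d; return T[:3,3]+w*(z-T[2,3])/w[2]
E
python3 - <<'E'
from h import *
for n in('scene','side','wrist'):
    c=snap(n,n+'0'); print(n,c['fx'],np.round(c['cam_to_world'],2).tolist(),[k for k in c])
print(read_state()['time'],grip_point_offset)
E
```

```text
scene 530.8321043625643 [[0.15, -0.74, 0.66, 1441.05], [0.99, 0.12, -0.09, -114.28], [-0.01, 0.67, 0.75, 1133.74], [0.0, 0.0, 0.0, 1.0]] ['image', 'range_z', 'fx', 'fy', 'cx', 'cy', 'cam_to_world']
side 494.79164972349764 [[-1.0, 0.05, -0.06, 449.25], [-0.08, -0.74, 0.67, 753.0], [-0.01, 0.67, 0.74, 962.23], [0.0, 0.0, 0.0, 1.0]] ['image', 'range_z', 'fx', 'fy', 'cx', 'cy', 'cam_to_world']
wrist 431.39311609909043 [[0.26, 0.93, 0.27, 234.02], [-0.96, 0.25, 0.07, -584.07], [-0.0, -0.28, 0.96, 373.09], [0.0, 0.0, 0.0, 1.0]] ['image', 'range_z', 'fx', 'fy', 'cx', 'cy', 'cam_to_world']
0.15 -18.700000000000003
```

View pics/scene0.png

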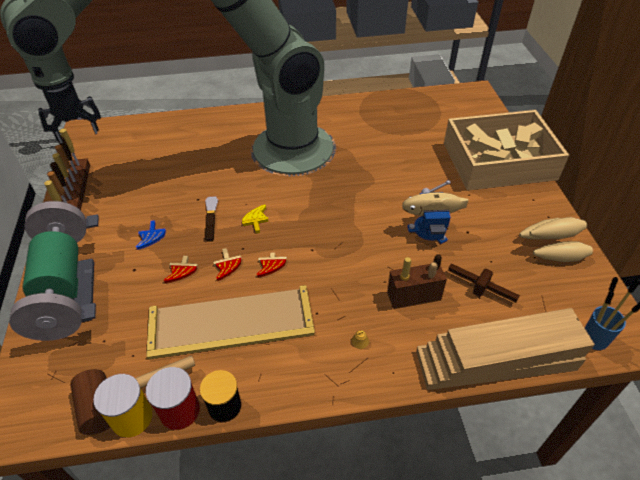

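View pics/side0.png

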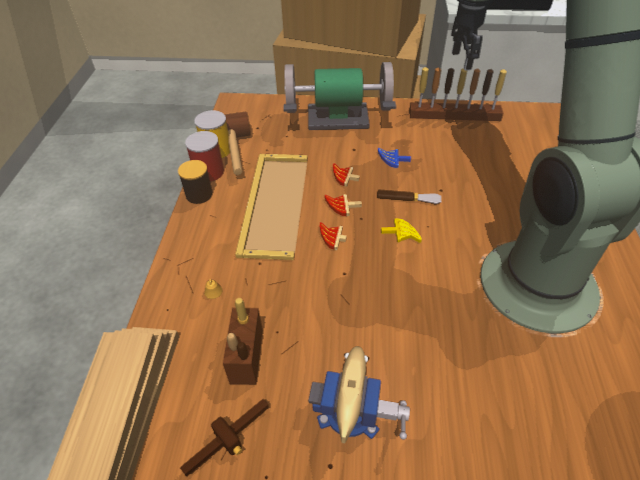

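```bash
python3 - <<'E'
from h import *
s=load('scene0');d=load('side0')
cr=lambda im,x,y,w,h,k:cv2.resize(im[y:y+h,x:x+w],None,fx=k,fy=k,interpolation=cv2.INTER_CUBIC)
a=cr(d['image'],310,155,66,100,6) # 396x600
b=cr(d['image'],205,290,66,100,6)
cv2.imwrite('pics/c1.png',np.hstack([a,b]))
a=cr(d['image'],300,335,120,110,5)
cv2.imwrite('pics/c2.png',a)
cv2.imwrite('pics/c3.png',cr(s['image'],140,240,160,120,5))
E
```

```text
(no output)
```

View pics/c1.png

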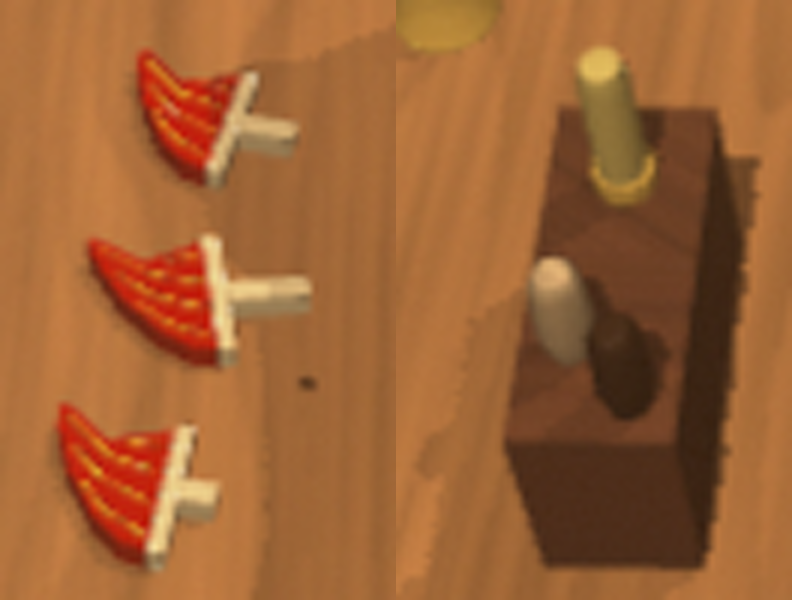

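View pics/c2.png

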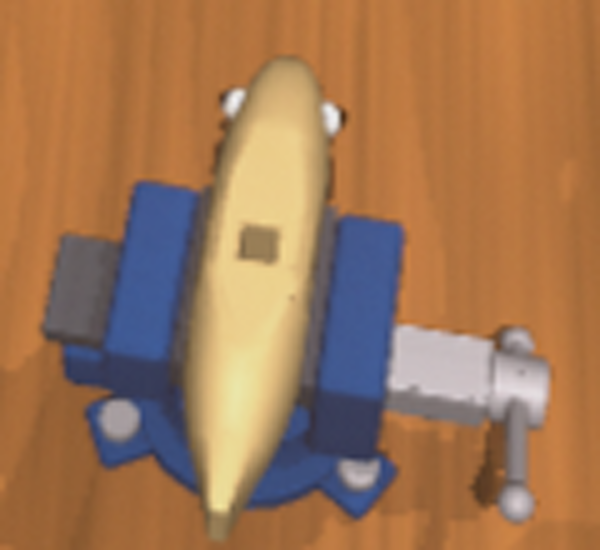

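View pics/c3.png

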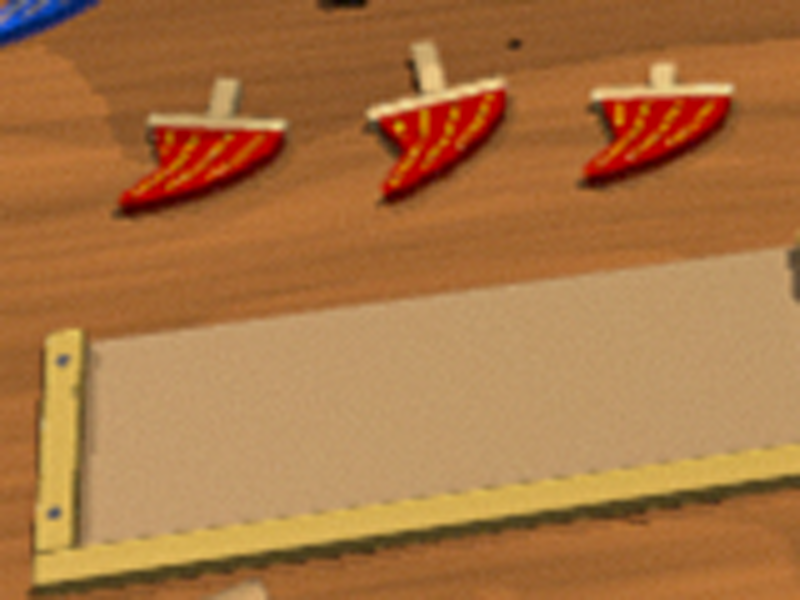

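```bash
python3 - <<'E'
from h import *
s=load('scene0');d=load('side0')
P=lambda n,c,u,v,z:print(n,px(c,u,v,z).round(1))
A=lambda u,v:(310+u/6-.4,155+v/6-.4); B=lambda u,v:(205+(u-396)/6-.4,290+v/6-.4); C=lambda u,v:(300+u/5-.4,335+v/5-.4); D=lambda u,v:(140+u/5-.4,240+v/5-.4)
P('rodtop',d,*B(601,64),159);P('collar',d,*B(625,172),100)
for q in((560,108),(715,110),(678,442),(508,440)):P('block',d,*B(*q),90)
P('mort',d,*C(259,244),130)
for q in((243,229),(278,229),(276,262),(240,258)): P(' m',d,*C(*q),130)
for q in((135,182),(200,188),(345,217),(403,222),(383,400+0),(107,355)):P('jaw',d,*C(*q),98)
for n,l in(('mid',[(297,140),(250,72),(212,182),(145,55)]),('long',[(310,290),(210,240),(230,360),(95,245)]),('short',[(217,500),(187,430),(155,565),(65,410)])):
    for q in l:P(n,d,*A(*q),12)
for n,l in(('mid',[(228,80),(150,118),(287,124),(122,208)]),('long',[(427,43),(370,112),(506,82),(384,197)]),('short',[(664,66),(593,94),(733,90),(585,180)])):
    for q in l:P(n+'S',s,*D(*q),12)
P('bayS',s,*D(85,342),0); P('bayS in far',s,*D(78,545),0)
P('bay front R',s,300,289,15); P('bay end R',s,313,329,15);P('bay far L',s,148,353,15);P('bay front L',s,*D(62,332),15)
P('batten ends side',d,294,257,15);P('',d,308,156,15)
P('bell',d,212,292,5);P('scr',d,440,199,0);P('gauge',d,228,433,50)
E
```

```text
rodtop [668.3 204.8 159. ]
collar [667.7 208.4 100. ]
block [698.  177.3  90. ]
block [643.2 174.5  90. ]
block [634.1 302.5  90. ]
block [689.3 305.6  90. ]
mort [440.  350.1 130. ]
 m [446.  344.8 130. ]
 m [433.4 343.9 130. ]
 m [433.7 356.5 130. ]
 m [446.6 355.9 130. ]
jaw [487.5 312.8  98. ]
jaw [462.8 313.6  98. ]
jaw [407.9 321.6  98. ]
jaw [386.3 322.1  98. ]
jaw [393.4 390.8  98. ]
jaw [492.8 381.1  98. ]
mid [ 440.3 -344.5   12. ]
mid [ 465.  -394.2   12. ]
mid [ 480.  -311.7   12. ]
mid [ 517.7 -404.2   12. ]
long [ 431.5 -240.3   12. ]
long [ 479.  -271.2   12. ]
long [ 466.4 -192.7   12. ]
long [ 532.5 -264.4   12. ]
short [ 468.3 -107.3   12. ]
short [ 483.4 -148.    12. ]
short [492.8 -68.6  12. ]
short [ 538.1 -156.8   12. ]
midS [ 440.1 -350.1   12. ]
midS [ 461.  -392.1   12. ]
midS [ 477.4 -317.5   12. ]
midS [ 522.  -404.8   12. ]
longS [ 430.3 -239.5   12. ]
longS [ 476.  -272.2   12. ]
longS [ 466.3 -197.1   12. ]
longS [ 536.8 -266.    12. ]
shortS [ 468.6 -109.3   12. ]
shortS [ 482.7 -149.9   12. ]
shortS [492.1 -73.2  12. ]
shortS [ 542.3 -158.7   12. ]
bayS [ 598.1 -423.2    0. ]
bayS in far [ 719.5 -420.4    0. ]
bay front R [607.3 -49.4  15. ]
bay end R [733.9 -33.3  15. ]
bay far L [ 738.5 -432.8   15. ]
bay front L [ 601.1 -431.1   15. ]
batten ends side [594.3 -32.2  15. ]
 [ 597.8 -432.6   15. ]
bell [778.7  80.4   5. ]
scr [ 211.1 -282.5    0. ]
gauge [661.8 424.4  50. ]
```

```bash
python3 - <<'E'
from h import *
print(read_state()['tool_rot'].__repr__(), read_state()['qpos'])
best=None
for s in(1,-1):
    R=np.array([[0,s,0],[s,0,0],[0,0,-1.]])
    for p in([668,206,235],[440,350,250],[668,206,110]):
        q=inverse_kinematics(p,R); print(s,p,None if q is None else np.round(q,2))
s=1;R=np.array([[0,s,0],[s,0,0],[0,0,-1.]])
qa=inverse_kinematics([668,206,235],R);R2=np.array([[0,-1,0],[-1,0,0],[0,0,-1.]]);qb=inverse_kinematics([668,206,235],R2)
R=R if qb is None or (qa is not None and abs(qa[6])<abs(qb[6])) else R2
np.save('R.npy',R)
movep([668,206,235],R)
c=snap('wrist','w1'); print(read_state()['time'],np.round(c['cam_to_world'],3).tolist())
E
```

```text
array([[ 9.64619638e-01,  2.63645400e-01, -2.37884436e-04],
       [ 2.63645506e-01, -9.64619319e-01,  7.85538863e-04],
       [-2.23642155e-05, -8.20463376e-04, -9.99999663e-01]]) [ 1.23380938  0.52188301 -0.03636544  1.59982449  0.02118615  1.02108954
 -0.11279993]
1 [668, 206, 235] [ 0.1   0.78 -0.89  1.34  0.6   1.3  -0.8 ]
1 [440, 350, 250] [ 0.04  0.7  -1.27  1.71  0.7   1.27 -1.39]
1 [668, 206, 110] [ 0.02  0.86 -0.69  1.45  0.59  1.05 -0.81]
-1 [668, 206, 235] [ 0.24  0.95 -1.28  1.34  0.89  1.48  2.17]
-1 [440, 350, 250] [ 0.04  0.7  -1.27  1.71  0.7   1.27  1.75]
-1 [668, 206, 110] [ 0.25  1.12 -1.28  1.44  1.07  1.37  2.08]
3.525 [[1.0, 0.002, 0.0, 669.055], [-0.002, 0.96, 0.28, 276.266], [0.0, -0.28, 0.96, 377.222], [0.0, 0.0, 0.0, 1.0]]
```

View pics/w1.png

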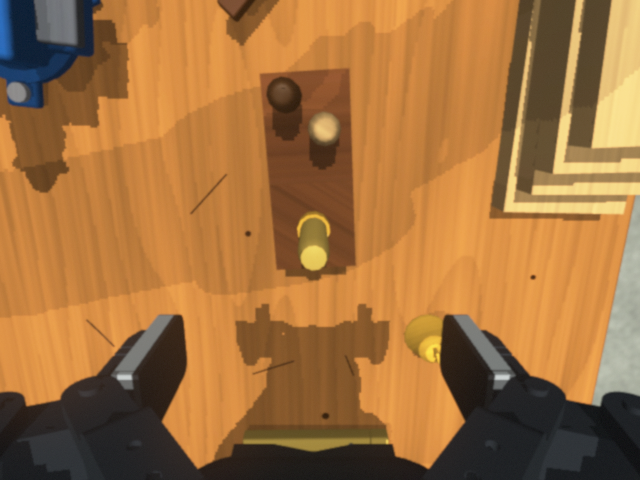

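```bash
python3 - <<'E'
from h import *
c=load('w1')
print(px(c,314,258,159),px(c,314,258),px(c,314,226,100), px(c,278,270,90),px(c,355,266,90),px(c,260,73,90),px(c,349,69,90))
E
```

```text
[669.59228696 204.50939845 159.        ] [669.59094042 204.68927281 159.54702601] [669.75932133 207.38329377 100.        ] [644.32923992 172.95047143  90.        ] [698.63340414 175.84087225  90.        ] [636.29457627 302.93424446  90.        ] [691.59993691 305.15852617  90.        ]
```

```bash
python3 - <<'E'
from h import *
g=[669.6,205.2]
R=np.load('R.npy')
movel(g+[170],R,max_speed=200)
print(movel(g+[110],max_speed=120,guard=15)); clamp()
s=read_state();print(s['eef_pos'],s['finger_gap'],s['gripper_force'],s['time'])
movel(g+[210],max_speed=120); movel(g+[265],max_speed=200)
movep([440,350,262],R)
c=snap('wrist','w2'); s=read_state();print(s['finger_gap'],s['ft_force'],s['eef_pos'],s['time'])
E
```

```text
False
[669.71393285 205.19637721 110.21565848] 16.61303564323723 58.36629096418619 5.2833
16.87539721413228 [ 0.038972    0.40830333 -0.56087286] [441.39631099 349.24432109 261.65269677] 7.8
```

View pics/w2.png

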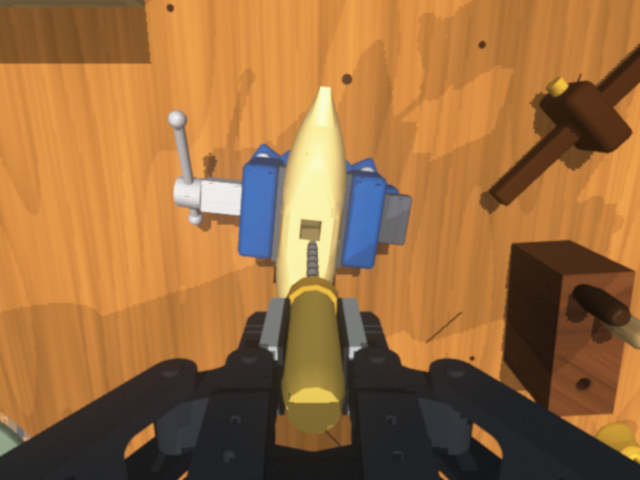

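```bash
python3 - <<'E'
from h import *
c=load('w2'); s=read_state()
im=c['image'][200:290,260:365]; cv2.imwrite('pics/c4.png',cv2.resize(im,None,fx=6,fy=6,interpolation=cv2.INTER_CUBIC))
print(s['eef_pos'],s['time'],px(c,312,243,159.5),px(c,311,230,130),px(c,583,383,90))
E
```

```text
[441.39631099 349.24432109 261.65269677] 7.8 [441.55235925 349.3085531  159.5       ] [440.84527239 349.61236949 130.        ] [667.86145664 206.5427038   90.        ]
```

View pics/c4.png

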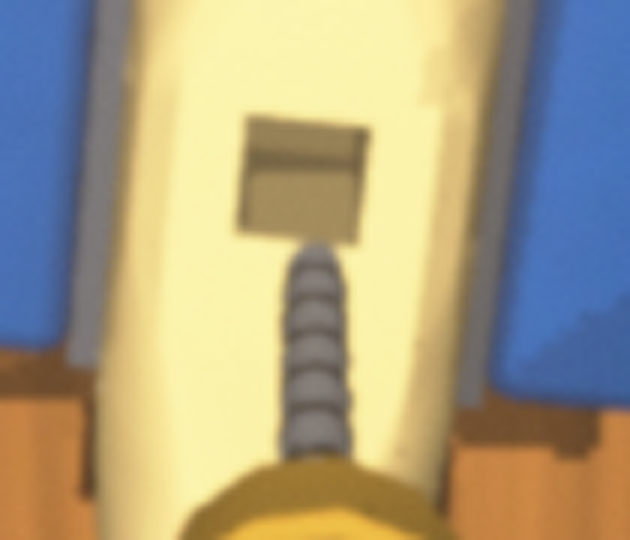

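```bash
python3 - <<'E'
from h import *
R=np.load('R.npy'); p=[440.4,349.8]
movel(p+[245],R,max_speed=60); wait(.2); s=read_state();print(s['eef_pos'],s['ft_force'],s['time'])
e=np.array(s['eef_pos'])-np.array(p+[245]); p=[p[0]-e[0],p[1]-e[1]]
hit=movel(p+[218],max_speed=30,guard=3); s=read_state();print(hit,s['eef_pos'],s['ft_force'])
if not hit:
    hit=movel(p+[184],max_speed=15,guard=3); wait(.25); s=read_state();print(hit,s['eef_pos'],s['ft_force'],s['torque'],s['finger_gap'],s['time'],'depth',232.2-s['eef_pos'][2])
E
```

```text
[440.45969538 349.92613877 245.23233323] [-0.45044053  1.04832357 -1.11821144] 8.4333
False [440.3775884  349.76009127 218.16825805] [ 0.33956976 -0.01623151 -0.97770611]
True [440.41114913 349.77812821 190.67806944] [-0.84807273 -0.53894594  6.70279053] [-0.14136122  0.02629011 -0.01455169] 16.836437475460333 11.3583 depth 41.521930563072914
```

```bash
python3 - <<'E'
from h import *
R=np.load('R.npy'); p=[440.4,349.8]; g=[669.3,205.3]
movel(p+[235],max_speed=80); movel(p+[262],max_speed=150)
movep(g+[240],R); movel(g+[200],max_speed=100); wait(.15)
s=read_state();print(s['eef_pos'],s['time'])
hit=movel(g+[172],max_speed=40,guard=4); s=read_state();print(hit,s['eef_pos'],s['ft_force'])
if not hit:
    hit=movel(g+[110.3],max_speed=60,guard=6); s=read_state();print(hit,s['eef_pos'],s['ft_force'],s['time'])
E
```

```text
[669.51839601 205.50240477 200.63964262] 14.1583
False [669.37030481 205.41442595 172.23387241] [ 0.39193849 -0.16488457 -0.66960144]
True [669.02362663 205.20327656 110.18517085] [-1.14843102 -1.01449858  7.93235127] 16.0083
```

```bash
python3 - <<'E'
from h import *
g=[669.3,205.3]
open_gripper(); movel(g+[235],max_speed=200)
c,s=np.cos(.15),np.sin(.15); R=np.array([[c,s,0],[s,-c,0],[0,0,-1.]])
movep([440,-238,150],R); wait(.2)
c=snap('wrist','w3'); s=read_state();print(s['eef_pos'],s['time'])
E
```

```text
[ 440.37913994 -237.60873318  150.00080611] 19.55
```

View pics/w3.png

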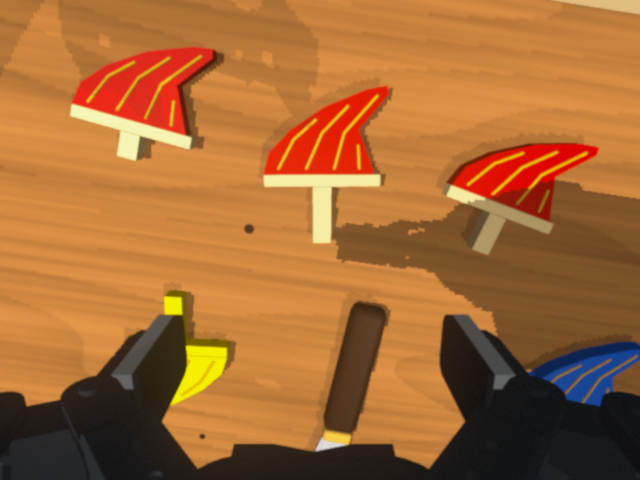

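```bash
python3 - <<'E'
from h import *
c=load('w3')
for n,u,v,z in(('end top',321.5,237,12),('end bot',321.5,243,0),('rootL top',264,178,12),('rootR top',380,177,12),('tip',387,88,12),('tenon base',322,187,0),('scraper end',368,303,15),('short tip',216,52,12),('mid tip',597,147,12)):print(n,px(c,u,v,z).round(1))
E
```

```text
end top [ 436. -244.   12.]
end bot [ 428.4 -245.4    0. ]
rootL top [ 469.6 -201.    12. ]
rootR top [ 481.5 -275.2   12. ]
tip [ 535.5 -269.    12. ]
tenon base [ 467.6 -239.6    0. ]
scraper end [ 394.5 -283.3   15. ]
short tip [ 540.1 -163.6   12. ]
mid tip [ 520.8 -407.8   12. ]
```

```bash
python3 - <<'E'
from h import *
def rot(a): c,s=np.cos(a),np.sin(a); return np.array([[c,s,0],[s,-c,0],[0,0,-1.]])
movel([450,-241.3,60],rot(.155),max_speed=150)
print(movel([450,-241.3,4.5],max_speed=70,guard=8)); 
clamp(); wait(.1); s=read_state();print(s['eef_pos'],s['finger_gap'],s['gripper_force'],s['ft_force'],s['time'])
print(movel([540,-240,4.5],rot(.08),max_speed=70,guard=25)); s=read_state();print(s['eef_pos'],s['finger_gap'],s['ft_force'])
print(movel([628,-238,4.5],rot(0.0),max_speed=70,guard=25)); s=read_state();print(s['eef_pos'],s['finger_gap'],s['ft_force'],s['time'])
snap('side','s2')
c=snap('wrist','w4')
E
```

```text
False
[ 450.03634324 -241.36363219    4.7668121 ] 9.986330360745338 58.77144455909729 [-0.92579108  0.6057113   7.01684931] 22.0167
False
[ 539.61731362 -240.07694288    4.76608426] 9.770547299179997 [-4.50044446 -0.21644259  9.76301083]
False
[ 627.84590301 -237.97832796    4.81843044] 9.76001676614611 [-3.57718126  0.34833447  7.42968181] 24.8583
```

```bash
python3 - <<'E'
from h import *
open_gripper(); movel([628,-238,60],max_speed=60); movel([560,-238,260],max_speed=200); wait(.2)
w=snap('wrist','w5'); d=snap('side','s3'); print(read_state()['time'])
a=cv2.resize(w['image'],(400,300)); b=d['image'][140:350,200:380]
b=cv2.resize(b,None,fx=2,fy=2); H=max(a.shape[0],b.shape[0])
f=lambda i:cv2.copyMakeBorder(i,0,H-i.shape[0],0,0,cv2.BORDER_CONSTANT)
cv2.imwrite('pics/fin.png',np.hstack([f(a),f(b)]))
E
```

```text
28.2583
```

View pics/fin.png

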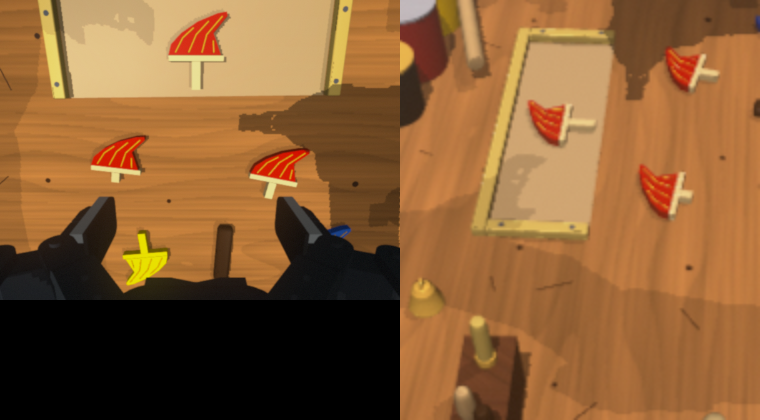

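```bash
python3 - <<'E'
from h import *
print(finish_job())
E
```

```text
the job is handed in; nothing more can be done
None
```

I handed the job in at about 28 s: the mortise measured about 41.5 mm deep, so I slid the long fin flat into the bay, and the depth rod is back in its hole. In the last picture the tenon end sat roughly 11 mm inside the front edge and the rod stood upright with its collar on the block. The hand-in returned no verdict.

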